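# Third hand for setting the length stop on a crosscut sled

### The arm

A 6-joint arm with a two-finger parallel gripper is mounted at the origin on the work surface. World frame = base frame: x ahead of the robot, y to its left, z up, the work surface at z = 0. Lengths are in m, angles in degrees, forces in N, time in s.
With the tool pointing down it reaches from about 0.35 to 0.975 m from the base axis. Payload 7.1 kg.
Tool frame: the origin (TCP) lies midway between the tips of the shut fingers; the grasp point (between the pads) lies 19 mm behind it; z points along the fingers, x is the direction in which the jaws open and shut, and the axes are right-handed (so a half turn about z gives the same grasp; the last joint's range is limited). The gripper opens to 88 mm and grips with 3 to 60 N. Pads are 20 mm wide; open, the fingers measure 115 mm over their backs; the gripper's body (75 mm by 178 mm) begins 61 mm behind the grasp point.
Start: joints at [-75.917, 24.242, 93.386, -0, 62.372, -1.089], TCP at [0.164, -0.603, 0.223] pointing down, gripper open.
Joint ranges: [-172.04, 172.04], [-51.8, 120.97], [4.93, 147.93], [-75.15, 255.16], [6.16, 154.13], [-145.62, 145.62]. Speed limits (degrees/s): [136.94, 136.94, 172.46, 180, 180, 180].

### API

Orientations are given as [roll, pitch, yaw] about the fixed x, y, z axes, in that order (R = Rz(yaw) Ry(pitch) Rx(roll)).
In Python, from rig import robot gives the robot as it stands.
- The arm moves only by the shell command python3 -m inch 'ROWS' [FORCE]. ROWS is JSON, a list of rows, each an object with "delta_pos": the shift along the tool's x, y, z in cm, a list of three; "roll": the turn about the tool's z in degrees; "hand": the opening, from 0 (shut) to 1 (fully open). A call has 1 to 12 rows; each row shifts and turns the commanded pose from where the row before left it, along the tool's axes as they then stand; what a row does not reach is not made up. A row lasts 1/10 s, in which the tool goes at most 50 mm and 8.59 degrees, less where a joint would pass 70% of its speed; a pose out of reach is approached as far as the arm can. A call is refused whole if a number of a shift passes 5 or a number of a turn 8.59, either way. A call with a gripper value outside its range is refused whole. The fingers move at their own pace and stop on an object; FORCE is the grip in N (left out, the last holds). Time passes only in rows, so rows that do not move let the fingers close. It gives the time, the measured TCP pose, the force and the opening at its end, in the units of the state.
- robot.get_obs(): the state, without advancing time (a new reading comes with each control period).
- robot.get_image(name): name is "scene" or "top" or "wrist"; returns (picture, depth): 384x512x3 uint8, red, green, blue; 384x512 float32, m along the optical axis (not along the pixel's ray), 0 where there is no reading.
- robot.camera_model(name): a dict with "camera_matrix" (3x3 intrinsics, pixels), "D" ([k1, k2, p1, p2, k3] as OpenCV has them; the pictures are not rectified), "rvec" (rotation vector, rad) and "tvec" (3), from world to camera coordinates, as OpenCV has them; the wrist camera has in their place "tool_from_camera" (4x4, takes a point from camera to tool coordinates, whose origin is the TCP and whose axes are the tool frame's). Camera axes: x right, y down, z forward; pixel columns grow to the right and rows downward; lengths in m; the calibration is good to about 2 mm. A picture is of the moment at which its call begins: read the wrist's pose just before it. camera_model takes no time and is no camera call.
- robot.sign_off(): hands the job in, once; it reports no verdict.
The state is a dict: "time": time; "qpos": joint angles; "joint_velocities": joint speeds; "effort": joint torques, N m; "tool_pos": TCP position; "tcp_rot": TCP orientation; "force": force on the tool from outside, world axes, zero at the start; "torque": the same for the moment, N m; "width": opening from 0.0 (shut) to 1.0 (fully open).
Only numpy, scipy, OpenCV 4.12 (cv2) and the standard library are available. Lean on these libraries where they do the work, as an engineer would, in place of code of your own. Each camera call takes 0.05 s, during which the arm holds its last target.

### The job

Be my third hand while I set the length stop on the crosscut sled: pick up the wooden saddle stop, lower it over the sled's tall fence with its black knob on the far side where I stand, fully down and a little clear of the end of the clamped blank. Then slide it along the fence until it butts against the blank's end, and keep it pressed there with a steady push of about 10 N, never ramming it, while I tighten the knob. Do not let go: finish while still holding it and pushing, and leave the other things on the bench alone.

Things in the scene. Friction and masses are not known exactly. Their poses are not given: they have to be found in the camera images.
- saddle: the saddle stop: loose inverted U of plain hardwood, 0.2-0.45 kg, standing on its two legs on the bench left or right of the sled. Origin: centre of the underside of its feet; z up, x across the slot towards the black knob, y along the slot. 70 mm (x) by 60 mm (y), 108 mm high; slot 34 mm wide and 54 mm high, open below and at both y ends, feet chamfered 8 mm inside
- saddle_grip (a point): middle of the saddle stop's wooden hand grip, 90 mm above its feet; the grip is 46 mm (x) by 30 mm (y), z 72 to 108, standing on a bridge 70 by 60 mm (z 54 to 72); easiest gripped from above across its 30 mm
- saddle_roof (a point): centre of the roof of the saddle stop's slot, 54 mm above its feet; it comes to lie on the fence's top
- saddle_knob (a point): centre of the saddle stop's black locking knob, 40 mm across, 57 mm from its origin along +x and 30 mm up; it reaches out to x = 65 mm and at the start points away from the robot within 0.8 rad
- sled: the crosscut sled, fixed to the bench: plywood base 280 mm (x) by 420 mm (y), upper face 21 mm above the bench, a low fence at the robot's side (top at 55 mm), a tall one near the far edge. Origin on the bench under the base's centre; z up, x away from the robot across the fences, y along the fences to the robot's left; yaw within 0.22 rad. A bent steel holdfast 150 mm high stands at y = -180, x 100 to 210 mm
- fence_top (a point): on the centre line of the tall hardwood fence's top, at x 100, y 0, z 83 mm of the sled, same axes. The fence is 30 mm thick and runs from y -145 to 210 mm. A saddle stop fully down on it has its feet 29 mm above the bench, 8 mm clear of the base
- clamp_tip (a point): rubber tip of the steel toggle clamp that holds the blank down, on the blank's top at sled x 62, y -45 mm; the clamp is 45 mm wide, up to 90 mm above the bench, and reaches back to x = -105 mm; do not open it
- blank: the leg blank, a plain wooden bar 45 x 200 x 45 mm lying along the tall fence against its robot-side face, clamped to the sled: rigid, it cannot move. Origin: centre of its underside, on the sled's base; axes as the sled's. The saddle stop's robot-side leg butts against its +y end
- blank_end (a point): centre of the +y end face of the blank (45 x 45 mm), 100 mm from the blank's origin along +y, 22.5 mm above the sled's base; 130 to 220 mm of free fence lie beyond it
- plane: leave alone: a steel block plane with wooden knobs, 160 x 48 x 35 mm, on the bench at the other side of the sled from the saddle stop; origin at the centre of its underside
- glue: leave alone: a white glue bottle, 60 mm across, 190 mm high, standing on the bench; origin at the centre of its underside
- tape: leave alone: a grey tape-measure case, 60 x 36 x 56 mm, on the bench; origin at the centre of its underside
- mallet: leave alone: a wooden mallet lying on the bench at the robot's left, head 105 x 65 x 75 mm, handle 250 mm; origin at the centre of its underside
- pencil: leave alone: a flat carpenter's pencil, 170 mm, lying on the sled's base; origin at the centre of its underside
- offcut: leave alone: a 45 x 50 x 45 mm offcut of the blank's wood, on the sled's base; origin at the centre of its underside
Mind the look-alikes: they are no part of the job. Of the things shaped like the saddle, the wooden one is meant.

How it is judged:
By the outcome, as a careful person would: the job done as asked, in the order asked, and still so for the second after the job is handed in, while the arm keeps its last pose, push and grip.
It also fails if it takes over 61 s, if anything falls off the work surface, if the arm or the gripper's body presses on something with over 40 N, if the wrist force passes 120 N, or if a joint passes its speed limit or range.

## Working session

There is one attempt and no reset: what is moved stays moved. The work goes in short steps, Python scripts to look and compute and a shell command to move; the robot and the scene stay as the last step left them, time stands still between calls to the robot, and variables do not carry over. Pictures are saved under pics/ and viewed, and the job is handed in when it is done.

```bash
ls; mkdir -p pics
cat > h.py <<'E'
import numpy as np, cv2
from rig import robot
from scipy.spatial.transform import Rotation as R
def grab(n,fn):
    o=robot.get_obs(); im,d=robot.get_image(n)
    cv2.imwrite('pics/'+fn+'.png',im[:,:,::-1]); np.savez('pics/'+fn+'.npz',im=im,d=d,pos=o['tool_pos'],rot=o['tcp_rot'])
    return o,im,d
def ext(n,pos=None,rot=None):
    m=robot.camera_model(n)
    if n=='wrist':
        T=np.eye(4);T[:3,:3]=R.from_euler('xyz',rot,degrees=True).as_matrix();T[:3,3]=pos
        return m,T@np.array(m['tool_from_camera'])
    T=np.eye(4);T[:3,:3]=cv2.Rodrigues(np.array(m['rvec'],float))[0];T[:3,3]=np.ravel(m['tvec'])
    return m,np.linalg.inv(T)
def cloud(n,fn):
    z=np.load('pics/'+fn+'.npz'); m,T=ext(n,z['pos'],z['rot']); d=z['d']
    v,u=np.mgrid[0:384,0:512]
    p=cv2.undistortPoints(np.stack([u,v],-1).reshape(-1,1,2).astype(float),np.array(m['camera_matrix'],float),np.array(m['D'],float)).reshape(384,512,2)
    c=np.dstack([p*d[...,None],d])
    w=c@T[:3,:3].T+T[:3,3]; w[d<=0]=np.nan
    return z['im'],w
E
python3 - <<'E'
from h import *
o,_,_=grab('top','top0'); grab('scene','sc0'); print(o)
im,w=cloud('top','top0'); print(np.nanmin(w,(0,1)),np.nanmax(w,(0,1)))
E
```

```text
pics
{'time': 0.0, 'qpos': array([-7.59173972e+01,  2.42844805e+01,  9.34322329e+01, -1.48840824e-03,
        6.23705828e+01, -1.08903064e+00]), 'joint_velocities': array([-0.03196159, -0.03600505,  0.09015232, -0.00243098, -0.05668306,
       -0.04196312]), 'effort': array([ 1.58678458e-04, -5.44622898e+01, -2.73669577e+01,  6.43908698e-02,
        2.28867604e-02, -1.31261354e-04]), 'tool_pos': array([ 0.16344756, -0.60267186,  0.22189566]), 'tcp_rot': array([-1.79999658e+02,  8.73054255e-02, -7.48276750e+01]), 'force': array([-0.25967422, -0.25251952, -0.05299561]), 'torque': array([-0.00639187, -0.02104011, -0.04389388]), 'width': 1.0001011385648386}
[-0.42255506 -1.65756788 -0.78327478] [2.03183626 1.76219747 0.88952475]
```

View pics/top0.png

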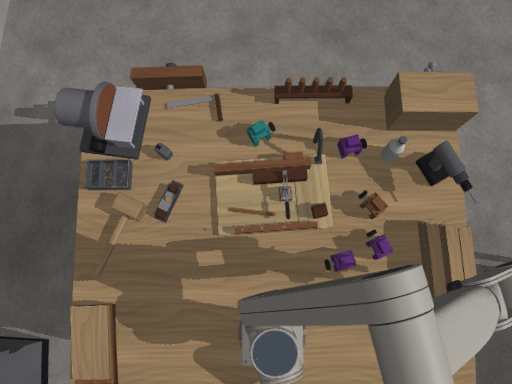

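View pics/sc0.png

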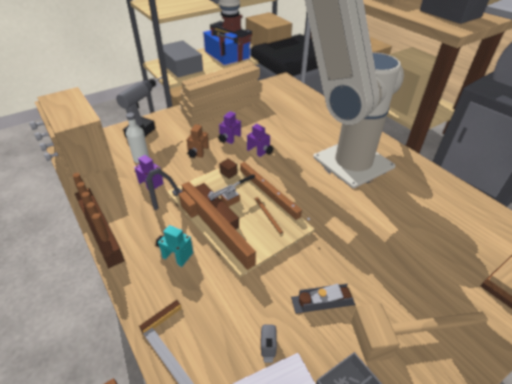

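The top view shows the wooden saddle at about (374,204) with its knob at (363,195). The purple and teal ones are look-alikes. The tall fence runs from (216,168) to (310,158), with the blank below it at (280,175). Next I measure these.

Run:
```python
from h import *
im,w=cloud('top','top0')
c=im[130:250,195:400]; cv2.imwrite('pics/c0.png',cv2.resize(c,None,fx=3.9,fy=3.9,interpolation=cv2.INTER_CUBIC)[:,:,::-1])
np.set_printoptions(precision=3,suppress=True)
for n,u,v in [('sadgrip',374,204),('knob',363,195),('fenceL',220,168),('fenceR',300,160),('blank',270,177),('blank2',300,175),('clamp',285,185),('holdfast',319,140),('base',225,220),('base2',320,190),('bench',200,250),('glue',400,142)]:
    p=w[v-1:v+2,u-1:u+2].reshape(-1,3); print(n,np.nanmedian(p,0),im[v,u])
```

```text
sadgrip [ 0.451 -0.367  0.103] [59 41 29]
knob [ 0.495 -0.342  0.045] [23 22 23]
fenceL [0.593 0.18  0.082] [104  69  48]
fenceR [ 0.619 -0.11   0.082] [113  76  52]
blank [ 0.561 -0.001  0.067] [69 45 32]
blank2 [ 0.568 -0.111  0.065] [68 44 32]
clamp [ 0.53  -0.058  0.05 ] [157 137 102]
holdfast [ 0.676 -0.177  0.139] [35 37 38]
base [0.411 0.166 0.018] [155 135 102]
base2 [ 0.52  -0.188  0.02 ] [169 148 111]
bench [ 0.302  0.261 -0.001] [103  85  65]
glue [ 0.654 -0.45   0.182] [43 43 44]
```

View pics/c0.png

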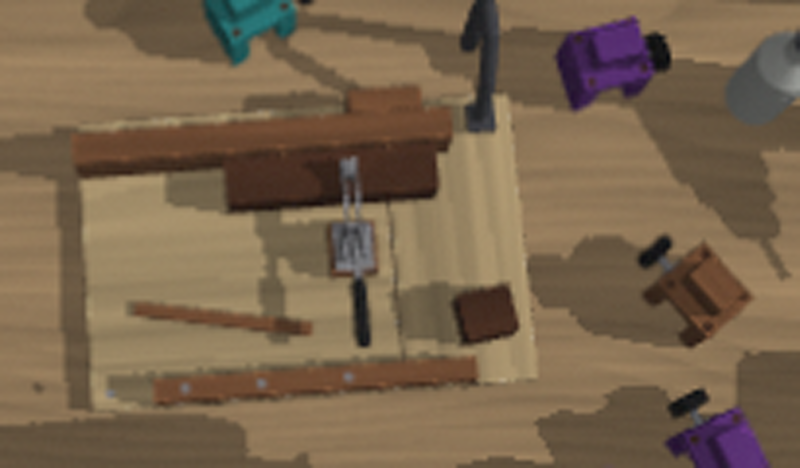

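```bash
cat > fit.py <<'E'
from h import *
np.set_printoptions(precision=4,suppress=True)
def fence(w,zlo=.078,zhi=.088):
    m=(np.abs(w[...,2]-.083)<(zhi-zlo)/2)&(w[...,0]>.53)&(w[...,0]<.68)&(w[...,1]>-.2)&(w[...,1]<.27)
    m=cv2.morphologyEx(m.astype(np.uint8),cv2.MORPH_OPEN,np.ones((2,2)))
    n,l,s,_=cv2.connectedComponentsWithStats(m); k=1+np.argmax(s[1:,4]); p=w[l==k]
    r=cv2.minAreaRect((p[:,:2]*1000).astype(np.float32)); return p,r
E
python3 - <<'E'
from fit import *
for n,f in (('top','top0'),('scene','sc0')):
    im,w=cloud(n,f); p,r=fence(w); print(n,len(p),r,np.median(p[:,2]))
    c=p.mean(0); u,s,vt=np.linalg.svd(p[:,:2]-c[:2],full_matrices=False); d=vt[0]*np.sign(vt[0,1])
    yaw=np.arctan2(-d[0],d[1]); print('yaw',np.degrees(yaw))
    ex=np.array([np.cos(yaw),np.sin(yaw)]); ey=np.array([-ex[1],ex[0]])
    q=np.c_[p[:,:2]@ex,p[:,:2]@ey]; print('x',np.percentile(q[:,0],[1,50,99]),'y',np.percentile(q[:,1],[.5,99.5]))
    # saddle
    m=(w[...,0]>.36)&(w[...,0]<.55)&(w[...,1]<-.27)&(w[...,1]>-.42)&(w[...,2]>.015)
    for lo,hi in ((.02,.06),(.06,.08),(.1,.115)):
        mm=m&(w[...,2]>lo)&(w[...,2]<hi)
        if mm.sum()>5:
            P=w[mm]; print(lo,mm.sum(),P.mean(0),cv2.minAreaRect((P[:,:2]*1000).astype(np.float32)))
    mb=(np.abs(w[...,2]-.066)<.004)&(w[...,0]>.53)&(w[...,0]<.61)&(w[...,1]>-.17)&(w[...,1]<.15)
    P=w[mb]; print('blank',mb.sum(),cv2.minAreaRect((P[:,:2]*1000).astype(np.float32)),np.percentile(P[:,:2]@ey,[1,99]),np.percentile(P[:,:2]@ex,[1,99]))
E
```

```text
top 642 ((596.2371215820312, 20.741607666015625), (24.070926666259766, 363.8835144042969), 8.480545997619629) nanTraceback (most recent call last):
  File "<stdin>", line 4, in <module>
    u, s, vh = gufunc(a, signature=signature)
               ~~~~~~^^^^^^^^^^^^^^^^^^^^^^^^
    raise LinAlgError("SVD did not converge")
numpy.linalg.LinAlgError: SVD did not converge
```

```bash
sed -i 's/p=w\[l==k\]/p=w[l==k]; p=p[np.isfinite(p).all(1)]/' fit.py
cat > f2.py <<'E'
from fit import *
for n,f in (('top','top0'),('scene','sc0')):
    im,w=cloud(n,f); p,r=fence(w); print(n,len(p),r,np.median(p[:,2]))
    c=p.mean(0); u,s,vt=np.linalg.svd(p[:,:2]-c[:2],full_matrices=False); d=vt[0]*np.sign(vt[0,1])
    yaw=np.arctan2(-d[0],d[1]); print('yaw',np.degrees(yaw))
    ex=np.array([np.cos(yaw),np.sin(yaw)]); ey=np.array([-ex[1],ex[0]])
    q=np.c_[p[:,:2]@ex,p[:,:2]@ey]; print('x',np.percentile(q[:,0],[1,50,99]),'y',np.percentile(q[:,1],[.5,99.5]))
    m=(w[...,0]>.36)&(w[...,0]<.55)&(w[...,1]<-.27)&(w[...,1]>-.42)&(w[...,2]>.015)
    for lo,hi in ((.02,.06),(.06,.08),(.1,.115)):
        mm=m&(w[...,2]>lo)&(w[...,2]<hi)
        if mm.sum()>5:
            P=w[mm]; print(lo,mm.sum(),P.mean(0),cv2.minAreaRect((P[:,:2]*1000).astype(np.float32)))
    mb=(np.abs(w[...,2]-.066)<.004)&(w[...,0]>.53)&(w[...,0]<.61)&(w[...,1]>-.17)&(w[...,1]<.15)
    P=w[mb]; print('blank',mb.sum(),cv2.minAreaRect((P[:,:2]*1000).astype(np.float32)),np.percentile(P[:,:2]@ey,[1,99]),np.percentile(P[:,:2]@ex,[1,99]))
E
python3 f2.py
```

```text
top 639 ((604.718017578125, 22.071273803710938), (32.32974624633789, 363.14337158203125), 4.472312927246094) 0.08163663999111548
yaw 3.6360918864977636
x [0.5916 0.6032 0.6184] y [-0.1968  0.1632]
0.02 102 [ 0.4621 -0.3515  0.0405] ((437.935546875, -356.4730224609375), (155.19384765625, 46.0321044921875), 4.546075344085693)
0.06 197 [ 0.4527 -0.3724  0.0716] ((456.6055603027344, -379.39544677734375), (72.2727279663086, 63.42327880859375), 41.34177780151367)
0.1 121 [ 0.4569 -0.3788  0.107 ] ((456.655029296875, -380.2008361816406), (47.313838958740234, 33.00585174560547), 43.17027282714844)
blank 548 ((570.74365234375, -1.2911834716796875), (48.747562408447266, 296.76806640625), 3.635380983352661) [-0.1704  0.0731] [0.547  0.5935]
scene 924 ((592.9219970703125, 4.336944580078125), (62.093685150146484, 404.0111999511719), 3.556410074234009) 0.08110782339674505
yaw 3.7028312290035474
x [0.5915 0.6074 0.6221] y [-0.1789  0.1671]
0.02 258 [ 0.4641 -0.3534  0.0391] ((439.0513000488281, -351.2278137207031), (61.17060089111328, 156.54522705078125), 86.15283966064453)
0.06 147 [ 0.4634 -0.3629  0.0694] ((457.7905578613281, -375.3531188964844), (74.20802307128906, 59.043025970458984), 37.98521041870117)
0.1 65 [ 0.459  -0.375   0.1052] ((458.3077697753906, -377.9105529785156), (48.837528228759766, 31.734941482543945), 42.1629524230957)
blank 431 ((569.5305786132812, -35.34754943847656), (35.752647399902344, 199.21896362304688), 4.119856834411621) [-0.1696  0.0269] [0.5486 0.5833]
```

```bash
cat > calc.py <<'E'
from h import *
import sys
def go(x,y,z,yaw=None,perrow=4):
    o=robot.get_obs(); M=R.from_euler('xyz',o['tcp_rot'],degrees=True).as_matrix()
    d=M.T@(np.array([x,y,z])-o['tool_pos'])*100
    n=int(np.ceil(np.abs(d).max()/perrow)); print('t',round(o['time'],2),'pos',o['tool_pos'].round(4),'rot',o['tcp_rot'].round(2),'F',o['force'].round(1),'T',o['torque'].round(2),'w',round(o['width'],3))
    print('total cm',d.round(2),'rows',n,'each',(d/max(n,1)).round(3))
    if yaw is not None:
        t=(yaw-o['tcp_rot'][2]+180)%360-180; print('roll total',round(-t,2))
if __name__=='__main__': go(*map(float,sys.argv[1:]))
E
python3 calc.py .457 -.379 .22 -48
```

```text
t 0.1 pos [ 0.1635 -0.6027  0.222 ] rot [-1.800e+02  8.000e-02 -7.483e+01] F [ 0.  -0.4 -0.3] T [-0.    0.05 -0.01] w 1.0
total cm [-13.91 -34.18   0.22] rows 9 each [-1.546 -3.798  0.024]
roll total -26.83
```

```bash
python3 -m inch '[{"delta_pos":[-0.8,-1.9,0]},{"delta_pos":[-1.55,-3.8,0]},{"delta_pos":[-1.55,-3.8,0]},{"delta_pos":[-1.55,-3.8,0]},{"delta_pos":[-1.55,-3.8,0]},{"delta_pos":[-1.55,-3.8,0]},{"delta_pos":[-1.55,-3.8,0]},{"delta_pos":[-1.55,-3.8,0]},{"delta_pos":[-1.55,-3.8,0]},{"delta_pos":[-0.75,-1.9,0]}]'
python3 -m inch '[{"roll":-6.7},{"roll":-6.7},{"roll":-6.7},{"roll":-6.7},{"delta_pos":[0,0,0]},{"delta_pos":[0,0,0]}]'
python3 - <<'E'
from h import *
grab('wrist','w1'); o,im,d=grab('top','top1')
im,w=cloud('wrist','w1'); print(o['tool_pos'],o['tcp_rot'],robot.camera_model('wrist')['tool_from_camera'])
m=(w[...,2]>.1)&(w[...,2]<.115); P=w[m]; print(len(P))
print(P.mean(0), cv2.minAreaRect((P[:,:2]*1000).astype(np.float32)))
E
```

```text
[ 0.16350017 -0.60278256  0.22209609] [-1.79999032e+02  6.76173080e-02 -7.48272176e+01] [[ 9.99999536e-01  4.80355049e-05 -9.62072009e-04 -7.67026654e-04]
 [ 1.83464861e-04  9.70975815e-01  2.39177616e-01 -6.48122605e-02]
 [ 9.45637671e-04 -2.39177682e-01  9.70975356e-01 -1.63490577e-01]
 [ 0.00000000e+00  0.00000000e+00  0.00000000e+00  1.00000000e+00]]
707
[ 0.24783072 -0.5037264   0.10722086] ((172.16079711914062, -499.65948486328125), (332.39617919921875, 220.6033172607422), 2.7467150688171387)invalid input
invalid input
```

View pics/w1.png

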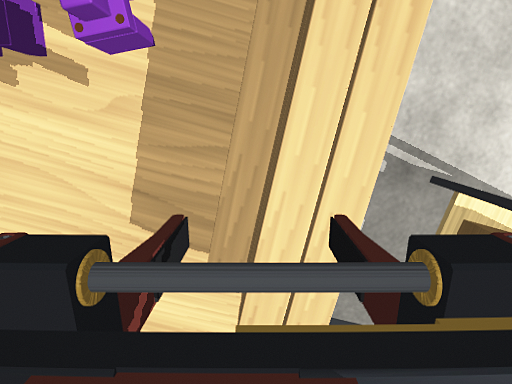

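View pics/top1.png

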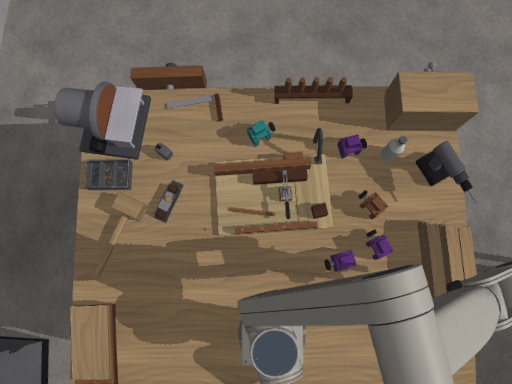

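The rows were refused because every key is needed, so the arm has not moved. The wrist view shows the open fingers at about (185,230) and (335,230), planks underneath and the purple decoys at upper left. I resend with full rows.

```bash
python3 -m inch '[{"delta_pos":[-0.8,-1.9,0],"roll":0,"hand":1},{"delta_pos":[-1.55,-3.8,0],"roll":0,"hand":1},{"delta_pos":[-1.55,-3.8,0],"roll":0,"hand":1},{"delta_pos":[-1.55,-3.8,0],"roll":0,"hand":1},{"delta_pos":[-1.55,-3.8,0],"roll":0,"hand":1},{"delta_pos":[-1.55,-3.8,0],"roll":0,"hand":1},{"delta_pos":[-1.55,-3.8,0],"roll":0,"hand":1},{"delta_pos":[-1.55,-3.8,0],"roll":0,"hand":1},{"delta_pos":[-1.55,-3.8,0],"roll":0,"hand":1},{"delta_pos":[-0.75,-1.9,0],"roll":0,"hand":1}]' && 
python3 -m inch '[{"delta_pos":[0,0,0],"roll":-6.7,"hand":1},{"delta_pos":[0,0,0],"roll":-6.7,"hand":1},{"delta_pos":[0,0,0],"roll":-6.7,"hand":1},{"delta_pos":[0,0,0],"roll":-6.7,"hand":1},{"delta_pos":[0,0,0],"roll":0,"hand":1},{"delta_pos":[0,0,0],"roll":0,"hand":1}]'
cat > sad.py <<'E'
from h import *
import sys
def sad(n,f,cx,cy,z0=.107,rad=.06):
    im,w=cloud(n,f)
    m=(abs(w[...,2]-z0)<.005)&(np.hypot(w[...,0]-cx,w[...,1]-cy)<rad); P=w[m]
    print(n,f,len(P),P.mean(0).round(4), cv2.minAreaRect((P[:,:2]*1000).astype(np.float32)),np.median(P[:,2]))
E
python3 - <<'E'
from h import *
from sad import sad
grab('wrist','w2'); o,im,d=grab('top','top2'); print(o['time'],o['tool_pos'],o['tcp_rot'],o['force'])
sad('wrist','w2',.457,-.379); sad('top','top2',.457,-.379)
E
```

```text
time: 1.2
tool_pos: [0.4593, -0.377, 0.2226]
tcp_rot: [-180.0, 0.0, -74.7]
force: [-0.1, 0.3, -0.4]
width: 0.998
time: 1.8
tool_pos: [0.4571, -0.379, 0.2226]
tcp_rot: [180.0, 0.0, -48.2]
force: [-0.4, -0.4, 0.7]
width: 0.999
1.85 [ 0.457083   -0.37903689  0.22257781] [ 1.79999418e+02  1.14663236e-02 -4.81935587e+01] [-0.23786139 -0.0864743  -0.85029611]
wrist w2 1264 [ 0.4563 -0.3769  0.1091] ((455.3450622558594, -377.6470642089844), (46.42359924316406, 29.965970993041992), 39.195716857910156) 0.10921449685902276
top top2 0 [nan nan nan] ((0.0, 0.0), (0.0, 0.0), 0.0) nansad.py:6: RuntimeWarning: Mean of empty slice.
  print(n,f,len(P),P.mean(0).round(4), cv2.minAreaRect((P[:,:2]*1000).astype(np.float32)),np.median(P[:,2]))
  ret = um.true_divide(
  return _methods._mean(a, axis=axis, dtype=dtype,
  ret = ret.dtype.type(ret / rcount)
```

View pics/w2.png

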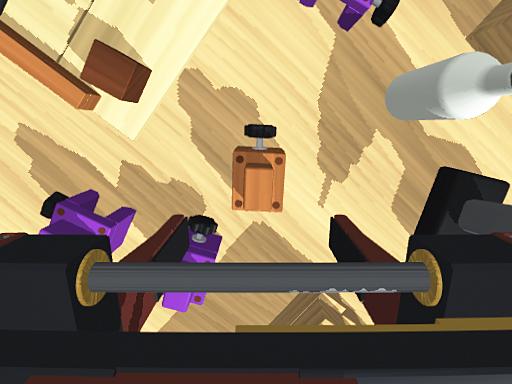

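```bash
python3 f2.py
python3 - <<'E'
from fit import *
im,w=cloud('top','top2'); p,r=fence(w); print(len(p),r)
E
```

```text
top 639 ((604.718017578125, 22.071273803710938), (32.32974624633789, 363.14337158203125), 4.472312927246094) 0.08163663999111548
yaw 3.6360918864977636
x [0.5916 0.6032 0.6184] y [-0.1968  0.1632]
0.02 102 [ 0.4621 -0.3515  0.0405] ((437.935546875, -356.4730224609375), (155.19384765625, 46.0321044921875), 4.546075344085693)
0.06 197 [ 0.4527 -0.3724  0.0716] ((456.6055603027344, -379.39544677734375), (72.2727279663086, 63.42327880859375), 41.34177780151367)
0.1 121 [ 0.4569 -0.3788  0.107 ] ((456.655029296875, -380.2008361816406), (47.313838958740234, 33.00585174560547), 43.17027282714844)
blank 548 ((570.74365234375, -1.2911834716796875), (48.747562408447266, 296.76806640625), 3.635380983352661) [-0.1704  0.0731] [0.547  0.5935]
scene 924 ((592.9219970703125, 4.336944580078125), (62.093685150146484, 404.0111999511719), 3.556410074234009) 0.08110782339674505
yaw 3.7028312290035474
x [0.5915 0.6074 0.6221] y [-0.1789  0.1671]
0.02 258 [ 0.4641 -0.3534  0.0391] ((439.0513000488281, -351.2278137207031), (61.17060089111328, 156.54522705078125), 86.15283966064453)
0.06 147 [ 0.4634 -0.3629  0.0694] ((457.7905578613281, -375.3531188964844), (74.20802307128906, 59.043025970458984), 37.98521041870117)
0.1 65 [ 0.459  -0.375   0.1052] ((458.3077697753906, -377.9105529785156), (48.837528228759766, 31.734941482543945), 42.1629524230957)
blank 431 ((569.5305786132812, -35.34754943847656), (35.752647399902344, 199.21896362304688), 4.119856834411621) [-0.1696  0.0269] [0.5486 0.5833]
532 ((605.1962280273438, -6.1794891357421875), (34.170982360839844, 308.9200439453125), 5.484829425811768)
```

The wrist view shows the wooden saddle at (258,180) with its knob at (260,131), pointing away. The measured grip is 46.4 x 30.0 mm with its top at 109 mm, which matches the given sizes. Its centre is at (0.4555,-0.3772) and its yaw is 39.2°. I align and descend.

```bash
python3 calc.py .4555 -.3772 .0775 -50.8
```

```text
t 1.9 pos [ 0.4571 -0.379   0.2226] rot [-1.800e+02  1.000e-02 -4.816e+01] F [-0.5  0.7 -0.3] T [ 0.01  0.06 -0.01] w 0.998
total cm [-0.24 -0.   14.51] rows 4 each [-0.061 -0.     3.628]
roll total 2.64
```

```bash
python3 -m inch '[{"delta_pos":[-0.24,0,0],"roll":2.64,"hand":1},{"delta_pos":[0,0,1],"roll":0,"hand":1},{"delta_pos":[0,0,2],"roll":0,"hand":1},{"delta_pos":[0,0,3],"roll":0,"hand":1},{"delta_pos":[0,0,3],"roll":0,"hand":1},{"delta_pos":[0,0,2.5],"roll":0,"hand":1},{"delta_pos":[0,0,1.5],"roll":0,"hand":1},{"delta_pos":[0,0,1],"roll":0,"hand":1},{"delta_pos":[0,0,0.5],"roll":0,"hand":1},{"delta_pos":[0,0,0],"roll":0,"hand":1}]' && python3 -m inch '[{"delta_pos":[0,0,0],"roll":0,"hand":0},{"delta_pos":[0,0,0],"roll":0,"hand":0},{"delta_pos":[0,0,0],"roll":0,"hand":0},{"delta_pos":[0,0,0],"roll":0,"hand":0},{"delta_pos":[0,0,0],"roll":0,"hand":0},{"delta_pos":[0,0,0],"roll":0,"hand":0},{"delta_pos":[0,0,0],"roll":0,"hand":0},{"delta_pos":[0,0,0],"roll":0,"hand":0}]' 40
```

```text
time: 2.9
tool_pos: [0.4556, -0.3774, 0.0776]
tcp_rot: [-180.0, 0.0, -50.7]
force: [-0.5, 0.5, 0.2]
width: 0.999
time: 3.7
tool_pos: [0.4556, -0.3773, 0.0777]
tcp_rot: [-180.0, -0.0, -50.7]
force: [0.4, 0.5, -2.4]
width: 0.34
```

```bash
python3 -m inch '[{"delta_pos":[0,0,-0.5],"roll":0,"hand":0},{"delta_pos":[0,0,-1.5],"roll":0,"hand":0},{"delta_pos":[0,0,-3],"roll":0,"hand":0},{"delta_pos":[0,0,-4],"roll":0,"hand":0},{"delta_pos":[0,0,-4],"roll":0,"hand":0},{"delta_pos":[0,0,-3.5],"roll":0,"hand":0},{"delta_pos":[0,0,-2],"roll":0,"hand":0},{"delta_pos":[0,0,-0.8],"roll":0,"hand":0},{"delta_pos":[0,0,0],"roll":0,"hand":0},{"delta_pos":[0,0,0],"roll":0,"hand":0}]' && python3 calc.py .598 .133 .27 -86.35
```

```text
time: 4.7
tool_pos: [0.4549, -0.3767, 0.2697]
tcp_rot: [180.0, 0.1, -50.7]
force: [-0.9, -0.2, -2.5]
width: 0.344
t 4.7 pos [ 0.4549 -0.3767  0.2697] rot [ 1.7998e+02  1.0000e-01 -5.0670e+01] F [-0.9 -0.2 -2.5] T [-0.06  0.01 -0.03] w 0.344
total cm [-3.036e+01 -4.337e+01  1.000e-02] rows 11 each [-2.760e+00 -3.943e+00  1.000e-03]
roll total 35.68
```

```bash
python3 -m inch '[{"delta_pos":[-1.4,-2,0],"roll":0,"hand":0},{"delta_pos":[-2.76,-3.94,0],"roll":0,"hand":0},{"delta_pos":[-2.76,-3.94,0],"roll":0,"hand":0},{"delta_pos":[-2.76,-3.94,0],"roll":0,"hand":0},{"delta_pos":[-2.76,-3.94,0],"roll":0,"hand":0},{"delta_pos":[-2.76,-3.94,0],"roll":0,"hand":0},{"delta_pos":[-2.76,-3.94,0],"roll":0,"hand":0},{"delta_pos":[-2.76,-3.94,0],"roll":0,"hand":0},{"delta_pos":[-2.76,-3.94,0],"roll":0,"hand":0},{"delta_pos":[-2.76,-3.94,0],"roll":0,"hand":0},{"delta_pos":[-2.76,-3.94,0],"roll":0,"hand":0},{"delta_pos":[-1.4,-2,0],"roll":0,"hand":0}]' && python3 -m inch '[{"delta_pos":[0,0,0],"roll":3.5,"hand":0},{"delta_pos":[0,0,0],"roll":7.17,"hand":0},{"delta_pos":[0,0,0],"roll":7.17,"hand":0},{"delta_pos":[0,0,0],"roll":7.17,"hand":0},{"delta_pos":[0,0,0],"roll":7.17,"hand":0},{"delta_pos":[0,0,0],"roll":3.5,"hand":0},{"delta_pos":[0,0,0],"roll":0,"hand":0},{"delta_pos":[0,0,0],"roll":0,"hand":0},{"delta_pos":[0,0,0],"roll":0,"hand":0}]'
python3 - <<'E'
from h import *
grab('wrist','w3'); grab('top','top3'); o,_,_=grab('scene','sc3'); print(o['time'],o['tool_pos'],o['tcp_rot'],o['force'])
E
```

```text
time: 5.9
tool_pos: [0.5982, 0.1364, 0.2686]
tcp_rot: [179.9, 0.1, -50.5]
force: [1.4, -1.0, -2.2]
width: 0.335
time: 6.8
tool_pos: [0.5982, 0.1329, 0.2699]
tcp_rot: [179.9, -0.0, -86.3]
force: [0.7, 0.7, -2.5]
width: 0.339
6.9 [0.59842404 0.13290054 0.27031859] [ 1.79963996e+02 -4.69492638e-03 -8.63033228e+01] [ 0.49886277 -0.42267844 -1.62237405]
```

View pics/w3.png

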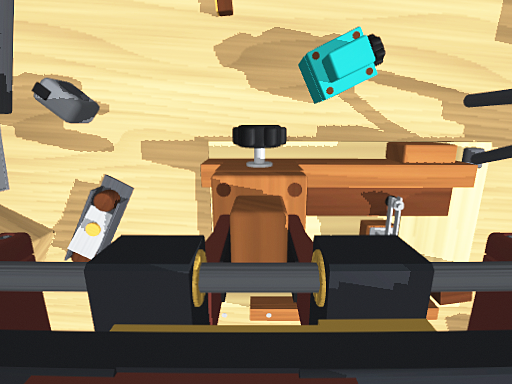

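View pics/sc3.png

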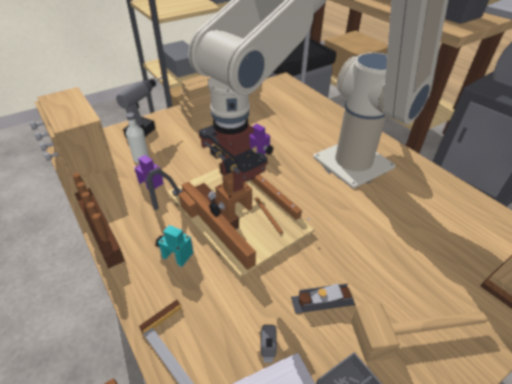

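The wrist view shows the saddle held square with its knob at (260,135) on the far side. The fence spans columns 202 to 475 around row 175, and the blank is at (375,200). I fit the fence and the blank end from this view.

```bash
cat > f3.py <<'E'
from fit import *
import sys
def run(f):
    im,w=cloud('wrist',f)
    m=(abs(w[...,2]-.083)<.004)&(w[...,0]>.55)&(w[...,0]<.66)&(w[...,1]>-.22)&(w[...,1]<.25)
    p=w[m]; print('fence z',np.median(p[:,2]),len(p))
    # robust edges per y bin
    def edges(p,yaw):
        ex=np.array([np.cos(yaw),np.sin(yaw)]); ey=np.array([-ex[1],ex[0]]); return p[:,:2]@ex,p[:,:2]@ey
    yaw=np.radians(3.65)
    for it in range(4):
        a,b=edges(p,yaw); med=np.median(a); k=abs(a-med)<.02
        rows=[]
        for lo in np.arange(b.min(),b.max(),.01):
            s=k&(b>=lo)&(b<lo+.01)
            if s.sum()>15: rows.append((lo+.005,*np.percentile(a[s],[2,98]),s.sum()))
        rows=np.array(rows); full=rows[(rows[:,2]-rows[:,1])>.026]
        if it==3: break
        c=np.polyfit(full[:,0],(full[:,1]+full[:,2])/2,1); yaw-=np.arctan(c[0])
    print('yaw',np.degrees(yaw),'edges',np.median(full[:,1]),np.median(full[:,2]),'b range',b[k].min(),b[k].max(),'slopes',np.polyfit(full[:,0],full[:,1],1)[0],np.polyfit(full[:,0],full[:,2],1)[0])
    print(full[::3].round(4))
    m=(abs(w[...,2]-.066)<.003)&(w[...,0]>.53)&(w[...,0]<.6)&(w[...,1]>-.22)&(w[...,1]<.08)
    a,b=edges(w[m],yaw); print('blank',m.sum(),np.median(w[m][:,2]),'a',np.percentile(a,[1,99]),'b',np.percentile(b,[.3,1,50,99,99.7]))
run(sys.argv[1])
E
python3 f3.py w3
python3 - <<'E'
from fit import *
im,w=cloud('wrist','w3')
for u in (205,212,308,312,316,320,330,400,440,447,452):
  print(u,[w[v,u].round(3).tolist() for v in (183,192,200,206)])
E
```

```text
fence z 0.08418375680380744 4564
yaw 3.662531581736675 edges 0.5908881773983057 0.6201581001665317 b range -0.1853219181603162 0.1701519528302428 slopes 0.0003662398531414629 -0.00036623985269776724
[[ -0.1849   0.5909   0.6201  79.    ]
 [ -0.1549   0.591    0.6204 181.    ]
 [ -0.1249   0.591    0.6203 181.    ]
 [ -0.0949   0.5909   0.6203 183.    ]
 [ -0.0649   0.5908   0.6201 183.    ]
 [ -0.0349   0.5908   0.6201 186.    ]
 [ -0.0049   0.5909   0.6202 186.    ]
 [  0.0251   0.5908   0.6201 185.    ]
 [  0.1651   0.5905   0.6201 178.    ]]
blank 3792 0.06717897656383354 a [0.5455 0.5857] b [-0.1684 -0.1669 -0.0606  0.0286  0.0299]
205 [[0.584, 0.202, 0.085], [0.551, 0.217, 0.001], [0.537, 0.217, 0.002], [0.527, 0.217, 0.001]]
212 [[0.625, 0.164, 0.266], [0.62, 0.164, 0.265], [0.614, 0.164, 0.264], [0.61, 0.164, 0.265]]
308 [[0.593, 0.07, 0.085], [0.577, 0.065, 0.067], [0.566, 0.064, 0.067], [0.557, 0.063, 0.067]]
312 [[0.593, 0.065, 0.085], [0.577, 0.06, 0.068], [0.566, 0.059, 0.067], [0.557, 0.058, 0.066]]
316 [[0.593, 0.06, 0.084], [0.578, 0.055, 0.068], [0.567, 0.054, 0.068], [0.558, 0.053, 0.068]]
320 [[0.594, 0.055, 0.085], [0.578, 0.049, 0.067], [0.567, 0.048, 0.067], [0.558, 0.047, 0.067]]
330 [[0.595, 0.042, 0.086], [0.579, 0.036, 0.067], [0.568, 0.034, 0.068], [0.559, 0.033, 0.067]]
400 [[0.6, -0.049, 0.084], [0.585, -0.06, 0.067], [0.578, -0.052, 0.086], [0.573, -0.047, 0.097]]
440 [[0.604, -0.101, 0.084], [0.589, -0.115, 0.068], [0.578, -0.118, 0.068], [0.569, -0.121, 0.066]]
447 [[0.605, -0.11, 0.084], [0.589, -0.124, 0.068], [0.578, -0.127, 0.068], [0.569, -0.13, 0.066]]
452 [[0.605, -0.117, 0.084], [0.581, -0.165, 0.023], [0.568, -0.167, 0.023], [0.558, -0.171, 0.021]]
```

Run:
```python
from fit import *
z=np.load('pics/w3.npz'); print(z['pos'],z['rot'])
im,w=cloud('wrist','w3'); yaw=np.radians(3.66); ex=np.array([np.cos(yaw),np.sin(yaw)]); ey=np.array([-ex[1],ex[0]])
print('tcp a,b',z['pos'][:2]@ex,z['pos'][:2]@ey)
for lo,hi in ((.20,.25),(.258,.272),(.285,.312)):
    m=(w[...,2]>lo)&(w[...,2]<hi)&(abs(w[...,0]-.6)<.1)&(abs(w[...,1]-.133)<.06)
    v,u=np.nonzero(m); P=w[m]; a,b=P[:,:2]@ex,P[:,:2]@ey
    print(lo,len(P),np.median(P[:,2]),'a',np.percentile(a,[.5,50,99.5]),'b',np.percentile(b,[.5,50,99.5]))
    if lo==.258:
        for s in np.arange(b.min(),b.max(),.006):
            k=(b>=s)&(b<s+.006)
            if k.sum()>20: print(s.round(3),k.sum(),a[k].max().round(4),a[k].min().round(4),np.median(P[k,2]).round(4))
        k=abs(P[:,2]-.265)<.004; r=cv2.minAreaRect(np.c_[a[k],b[k]].astype(np.float32)*1000); print(r)
```

```text
[0.5982 0.1329 0.2699] [179.9207  -0.0088 -86.2727]
tcp a,b 0.6055123352879953 0.09442061249259881
0.2 2124 0.23710567483662665 a [0.639  0.6558 0.6692] b [0.0659 0.0951 0.1244]
0.258 3123 0.26577026451932195 a [0.607  0.6305 0.6396] b [0.0657 0.0951 0.1249]
0.065 434 0.6397 0.6044 0.2658
0.071 394 0.6398 0.6141 0.2661
0.077 278 0.6396 0.6154 0.2658
0.083 236 0.6397 0.6268 0.2657
0.089 233 0.6398 0.627 0.2657
0.095 214 0.6398 0.6267 0.2657
0.101 228 0.6397 0.6267 0.2657
0.107 271 0.6395 0.6179 0.2657
0.113 402 0.6396 0.6143 0.2659
0.119 429 0.6398 0.6044 0.2656
((622.0872192382812, 95.33355712890625), (60.15348434448242, 35.36116409301758), 89.9884033203125)
0.285 4228 0.3015444157833264 a [0.6002 0.6162 0.6278] b [0.0716 0.0956 0.1191]
```

```bash
python3 -m inch '[{"delta_pos":[0.6,-0.06,0],"roll":0,"hand":0},{"delta_pos":[0.73,0,0.5],"roll":0,"hand":0},{"delta_pos":[0,0,1.5],"roll":0,"hand":0},{"delta_pos":[0,0,2.5],"roll":0,"hand":0},{"delta_pos":[0,0,2.5],"roll":0,"hand":0},{"delta_pos":[0,0,1.5],"roll":0,"hand":0},{"delta_pos":[0,0,0.7],"roll":0,"hand":0},{"delta_pos":[0,0,0.3],"roll":0,"hand":0},{"delta_pos":[0,0,0],"roll":0,"hand":0},{"delta_pos":[0,0,0],"roll":0,"hand":0}]'
python3 - <<'E'
from h import *
grab('wrist','w4'); o,_,_=grab('scene','sc4'); print(o['time'],o['tool_pos'],o['tcp_rot'],o['force'])
im,w=cloud('wrist','w4'); yaw=np.radians(3.66); ex=np.array([np.cos(yaw),np.sin(yaw)]); ey=np.array([-ex[1],ex[0]])
print('tcp',o['tool_pos'][:2]@ex,o['tool_pos'][:2]@ey)
zb=o['tool_pos'][2]-.0042
m=(abs(w[...,2]-zb)<.006)&(abs(w[...,0]-.6)<.1)&(abs(w[...,1]-.12)<.05)
P=w[m];a,b=P[:,:2]@ex,P[:,:2]@ey; print(len(P),np.median(P[:,2]),np.percentile(a,[99,99.5]),np.percentile(b,[.5,99.5]))
E
python3 f3.py w4
```

```text
time: 7.95
tool_pos: [0.6007, 0.1199, 0.1766]
tcp_rot: [-179.9, 0.0, -86.3]
force: [-0.7, 0.2, -2.6]
width: 0.342
8.0 [0.60070245 0.11985552 0.17669342] [-1.79896374e+02  1.17453192e-02 -8.63473061e+01] [ 0.22301418 -0.18473385 -1.43189828]
tcp 0.6071283240180968 0.08126485639235742
3098 0.1725862972043752 [0.64114133 0.64118666] [0.0524319  0.11182853]
fence z 0.08424535393380261 7875
yaw 3.738431943778801 edges 0.5914898415535994 0.6200350408640433 b range -0.16655108997607423 0.16929046117905475 slopes -0.0013546672793450882 0.0013546672793035076
[[ -0.1616   0.5916   0.6199 196.    ]
 [ -0.1316   0.5918   0.6199 306.    ]
 [ -0.1016   0.5919   0.62   311.    ]
 [ -0.0716   0.5918   0.62   309.    ]
 [ -0.0416   0.5911   0.62   322.    ]
 [ -0.0116   0.5911   0.6201 323.    ]
 [  0.0184   0.5913   0.6201 325.    ]
 [  0.1284   0.5913   0.6202 217.    ]
 [  0.1584   0.5914   0.6203 326.    ]]
blank 5009 0.067096094489633 a [0.5463 0.5853] b [-0.1687 -0.1671 -0.0756  0.0285  0.0296]
```

View pics/w4.png

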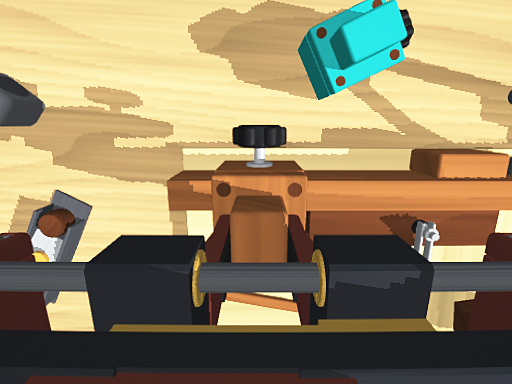

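```bash
python3 -m inch '[{"delta_pos":[0,0.07,0],"roll":0,"hand":0},{"delta_pos":[0,0,0.5],"roll":0,"hand":0},{"delta_pos":[0,0,0.5],"roll":0,"hand":0},{"delta_pos":[0,0,0.5],"roll":0,"hand":0},{"delta_pos":[0,0,0.4],"roll":0,"hand":0},{"delta_pos":[0,0,0.3],"roll":0,"hand":0},{"delta_pos":[0,0,0],"roll":0,"hand":0}]'
python3 -c "
from h import *
o=robot.get_obs();y=np.radians(3.66);print(o['tool_pos'],o['tool_pos'][:2]@[np.cos(y),np.sin(y)],o['tcp_rot'],o['force'],o['torque'])"
```

```text
time: 8.75
tool_pos: [0.599, 0.1196, 0.153]
tcp_rot: [179.9, -0.0, -86.3]
force: [0.3, -0.0, -2.6]
width: 0.335
[0.59896373 0.11958559 0.15297507] 0.6053759204135295 [ 1.79935092e+02 -7.82431564e-03 -8.63498509e+01] [ 0.25258352 -0.03265421 -2.61333163] [ 0.02062908 -0.0235079  -0.02014232]
```

```bash
python3 -m inch '[{"delta_pos":[0,0,0.4],"roll":0,"hand":0},{"delta_pos":[0,0,0.5],"roll":0,"hand":0},{"delta_pos":[0,0,0.5],"roll":0,"hand":0},{"delta_pos":[0,0,0.3],"roll":0,"hand":0},{"delta_pos":[0,0,0],"roll":0,"hand":0}]'; python3 -c "
from h import *
o=robot.get_obs();y=np.radians(3.66);print(o['tool_pos'],o['tool_pos'][:2]@[np.cos(y),np.sin(y)],o['tcp_rot'],o['force'],o['torque'])"
```

```text
time: 9.25
tool_pos: [0.5989, 0.1196, 0.136]
tcp_rot: [179.9, -0.0, -86.3]
force: [1.2, -0.6, -1.5]
width: 0.341
[0.59893829 0.11959018 0.1360001 ] 0.6053508212010819 [ 1.79936134e+02 -7.93017296e-03 -8.63488993e+01] [ 1.17222825 -0.59707076 -1.46531357] [-0.0387068  -0.02419471  0.02695641]
```

Both legs are in with no contact force. I go on down.

```bash
python3 -m inch '[{"delta_pos":[0,0,0.5],"roll":0,"hand":0},{"delta_pos":[0,0,0.7],"roll":0,"hand":0},{"delta_pos":[0,0,0.7],"roll":0,"hand":0},{"delta_pos":[0,0,0.4],"roll":0,"hand":0},{"delta_pos":[0,0,0.2],"roll":0,"hand":0},{"delta_pos":[0,0,0.1],"roll":0,"hand":0},{"delta_pos":[0,0,0],"roll":0,"hand":0}]'; python3 -m inch '[{"delta_pos":[0,0,0.1],"roll":0,"hand":0},{"delta_pos":[0,0,0],"roll":0,"hand":0}]'; python3 -m inch '[{"delta_pos":[0,0,0.1],"roll":0,"hand":0},{"delta_pos":[0,0,0],"roll":0,"hand":0}]'
```

```text
time: 9.95
tool_pos: [0.5994, 0.1197, 0.1106]
tcp_rot: [-180.0, -0.0, -86.3]
force: [0.3, 0.6, -2.4]
width: 0.343
time: 10.15
tool_pos: [0.5994, 0.1197, 0.1098]
tcp_rot: [-180.0, 0.0, -86.3]
force: [-0.6, 0.5, -2.7]
width: 0.338
time: 10.35
tool_pos: [0.5993, 0.1197, 0.1087]
tcp_rot: [-180.0, -0.0, -86.3]
force: [-0.1, -0.7, -2.2]
width: 0.337
```

```bash
for i in 1; do python3 -m inch '[{"delta_pos":[0,0,0.1],"roll":0,"hand":0},{"delta_pos":[0,0,0],"roll":0,"hand":0},{"delta_pos":[0,0,0],"roll":0,"hand":0}]'; python3 -m inch '[{"delta_pos":[0,0,0.05],"roll":0,"hand":0},{"delta_pos":[0,0,0],"roll":0,"hand":0}]'; python3 -m inch '[{"delta_pos":[0,0,0.05],"roll":0,"hand":0},{"delta_pos":[0,0,0],"roll":0,"hand":0}]'; done
```

```text
time: 10.65
tool_pos: [0.5993, 0.1196, 0.1077]
tcp_rot: [180.0, -0.0, -86.4]
force: [0.7, -1.0, -2.6]
width: 0.341
time: 10.85
tool_pos: [0.5993, 0.1197, 0.1071]
tcp_rot: [180.0, -0.0, -86.3]
force: [-0.3, 0.8, -2.5]
width: 0.34
time: 11.05
tool_pos: [0.5993, 0.1197, 0.1066]
tcp_rot: [180.0, -0.0, -86.3]
force: [0.5, -0.1, -2.3]
width: 0.34
```

```bash
python3 -m inch '[{"delta_pos":[0,0,0.05],"roll":0,"hand":0},{"delta_pos":[0,0,0],"roll":0,"hand":0}]'; python3 -m inch '[{"delta_pos":[0,0,0.04],"roll":0,"hand":0},{"delta_pos":[0,0,0],"roll":0,"hand":0}]'
```

```text
time: 11.25
tool_pos: [0.5994, 0.1197, 0.1066]
tcp_rot: [-180.0, 0.0, -86.4]
force: [-1.5, -0.4, 2.9]
width: 0.337
time: 11.45
tool_pos: [0.5994, 0.1196, 0.1065]
tcp_rot: [-180.0, 0.0, -86.3]
force: [-3.4, -1.6, 6.1]
width: 0.339
```

Contact with the fence top is at z 0.1066 (0.1067 expected), so the saddle is fully down. I ease the down-force a little, then slide.

```bash
python3 -m inch '[{"delta_pos":[0,0,-0.03],"roll":0,"hand":0},{"delta_pos":[0,0,0],"roll":0,"hand":0},{"delta_pos":[0.1,0,0],"roll":0,"hand":0},{"delta_pos":[0.15,0,0],"roll":0,"hand":0},{"delta_pos":[0.15,0,0],"roll":0,"hand":0},{"delta_pos":[0.1,0,0],"roll":0,"hand":0},{"delta_pos":[0,0,0],"roll":0,"hand":0}]'
python3 - <<'E'
from h import *
o,_,_=grab('wrist','w5'); o,_,_=grab('scene','sc5'); print(o['tool_pos'],o['force'],o['torque'])
im,w=cloud('wrist','w5'); yaw=np.radians(3.66); ex=np.array([np.cos(yaw),np.sin(yaw)]); ey=np.array([-ex[1],ex[0]])
print('tcp',o['tool_pos'][:2]@ex,o['tool_pos'][:2]@ey)
m=(abs(w[...,2]-.1023)<.005)&(abs(w[...,0]-.6)<.1)&(abs(w[...,1]-.11)<.06)
P=w[m];a,b=P[:,:2]@ex,P[:,:2]@ey; print(len(P),np.median(P[:,2]),np.percentile(a,[99,99.5]),np.percentile(b,[.5,99.5]))
E
python3 f3.py w5 | tail -1
```

```text
time: 12.15
tool_pos: [0.6003, 0.1149, 0.1065]
tcp_rot: [-179.9, 0.0, -86.4]
force: [-0.4, 3.1, 5.8]
width: 0.338
[0.60037622 0.11488992 0.10649366] [-0.26742247  2.6553701   5.90649122] [ 0.82384824  0.13212507 -0.00139718]
tcp 0.6064857808262359 0.07633020717514125
3049 0.10245305230677407 [0.64045001 0.64047921] [0.04761433 0.10688374]
blank 1258 0.06714071239021804 a [0.5643 0.5836] b [-0.1009 -0.1004 -0.0668 -0.0364 -0.0344]
```

View pics/w5.png

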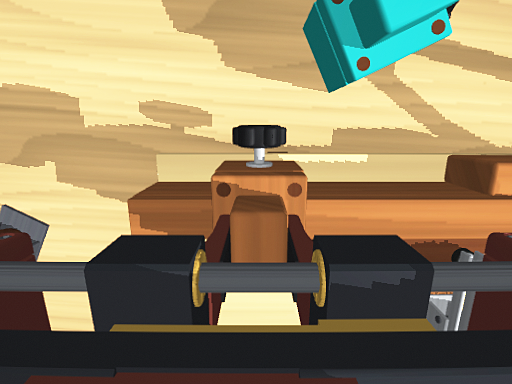

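```bash
python3 -c "
import cv2
i=cv2.imread('pics/sc5.png')[150:290,150:330];cv2.imwrite('pics/sc5c.png',cv2.resize(i,None,fx=4,fy=4,interpolation=cv2.INTER_CUBIC))"
```

```text
(no output)
```

View pics/sc5c.png

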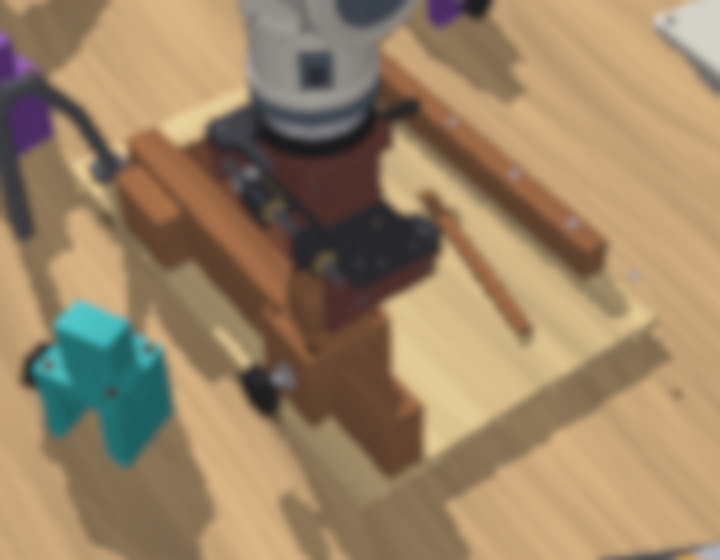

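The wrist view shows the saddle seated astride the fence with its knob at (260,133) on the far side, and the scene view agrees. The gap to the blank is about 16 mm. I slide at 10 mm/s first, then slower.

```bash
python3 -m inch '[{"delta_pos":[0.1,0,-0.02],"roll":0,"hand":0},{"delta_pos":[0.1,0,0],"roll":0,"hand":0},{"delta_pos":[0.1,0,0],"roll":0,"hand":0},{"delta_pos":[0.1,0,0],"roll":0,"hand":0},{"delta_pos":[0.1,0,0],"roll":0,"hand":0},{"delta_pos":[0.1,0,0],"roll":0,"hand":0},{"delta_pos":[0.1,0,0],"roll":0,"hand":0},{"delta_pos":[0.1,0,0],"roll":0,"hand":0},{"delta_pos":[0.1,0,0],"roll":0,"hand":0}]'; python3 -m inch '[{"delta_pos":[0,0,0],"roll":0,"hand":0}]';  python3 -m inch '[{"delta_pos":[0.05,0,0],"roll":0,"hand":0},{"delta_pos":[0.05,0,0],"roll":0,"hand":0},{"delta_pos":[0.05,0,0],"roll":0,"hand":0},{"delta_pos":[0.05,0,0],"roll":0,"hand":0}]'
```

```text
time: 13.15
tool_pos: [0.6004, 0.1058, 0.1065]
tcp_rot: [-180.0, 0.0, -86.4]
force: [-0.7, 3.4, 5.6]
width: 0.34
time: 13.25
tool_pos: [0.6004, 0.1057, 0.1065]
tcp_rot: [-180.0, 0.0, -86.4]
force: [0.1, 2.9, 5.5]
width: 0.337
time: 13.65
tool_pos: [0.6006, 0.1038, 0.1065]
tcp_rot: [-180.0, 0.0, -86.4]
force: [-0.5, 3.3, 5.1]
width: 0.339
```

```bash
A='x'; python3 -m inch '[{"delta_pos":[0.05,0,0],"roll":0,"hand":0},{"delta_pos":[0.05,0,0],"roll":0,"hand":0},{"delta_pos":[0.05,0,0],"roll":0,"hand":0}]' | sed -n '2p;4p'; python3 -m inch '[{"delta_pos":[0.04,0,0],"roll":0,"hand":0},{"delta_pos":[0.04,0,0],"roll":0,"hand":0}]'| sed -n '2p;4p'; python3 -m inch '[{"delta_pos":[0.04,0,0],"roll":0,"hand":0},{"delta_pos":[0.04,0,0],"roll":0,"hand":0}]'| sed -n '2p;4p'
```

```text
tool_pos: [0.6006, 0.1023, 0.1065]
force: [0.3, 3.4, 5.1]
tool_pos: [0.6007, 0.1015, 0.1065]
force: [-0.2, 3.5, 6.3]
tool_pos: [0.6008, 0.1007, 0.1065]
force: [-0.7, 4.4, 5.9]
```

```bash
python3 -m inch '[{"delta_pos":[0.03,0,0],"roll":0,"hand":0},{"delta_pos":[0.03,0,0],"roll":0,"hand":0}]' | sed -n '2p;4p'; python3 -m inch '[{"delta_pos":[0.03,0,0],"roll":0,"hand":0},{"delta_pos":[0.03,0,0],"roll":0,"hand":0}]'| sed -n '2p;4p'
```

```text
tool_pos: [0.6008, 0.1001, 0.1065]
force: [-0.4, 4.1, 5.1]
tool_pos: [0.6008, 0.0996, 0.1065]
force: [-0.3, 4.5, 5.2]
```

```bash
python3 -m inch '[{"delta_pos":[0.03,0,0],"roll":0,"hand":0},{"delta_pos":[0.03,0,0],"roll":0,"hand":0}]' | sed -n '2p;4p'
```

```text
tool_pos: [0.6008, 0.099, 0.1065]
force: [-0.0, 3.8, 5.5]
```

```bash
python3 -m inch '[{"delta_pos":[0.03,0,0],"roll":0,"hand":0},{"delta_pos":[0.02,0,0],"roll":0,"hand":0}]' | sed -n '2p;4p';python3 -m inch '[{"delta_pos":[0.03,0,0],"roll":0,"hand":0},{"delta_pos":[0.02,0,0],"roll":0,"hand":0}]' | sed -n '2p;4p'
```

```text
tool_pos: [0.6009, 0.0984, 0.1065]
force: [-0.1, 3.7, 4.9]
tool_pos: [0.6009, 0.098, 0.1065]
force: [-0.9, 4.3, 5.6]
```

```bash
python3 -m inch '[{"delta_pos":[0.03,0,0],"roll":0,"hand":0},{"delta_pos":[0.02,0,0],"roll":0,"hand":0}]' | sed -n '2p;4p'
```

```text
tool_pos: [0.6009, 0.0979, 0.1064]
force: [1.0, 6.8, 6.7]
```

```bash
python3 -m inch '[{"delta_pos":[0.03,0,0],"roll":0,"hand":0},{"delta_pos":[0.02,0,0],"roll":0,"hand":0}]' | sed -n '2p;4p'
```

```text
tool_pos: [0.601, 0.0978, 0.1065]
force: [-0.7, 8.0, 3.8]
```

```bash
for i in 1; do python3 -m inch '[{"delta_pos":[0.03,0,-0.02],"roll":0,"hand":0},{"delta_pos":[0,0,0],"roll":0,"hand":0}]' | sed -n '2p;4p'; python3 -m inch '[{"delta_pos":[0,0,0],"roll":0,"hand":0}]' | sed -n '2p;4p'; python3 -m inch '[{"delta_pos":[0,0,0],"roll":0,"hand":0}]' | sed -n '2p;4p'; done; python3 -c "
from h import *
print(robot.get_obs()['torque'],robot.get_obs()['force'])"
```

```text
tool_pos: [0.601, 0.0977, 0.1065]
force: [1.2, 9.5, 2.1]
tool_pos: [0.601, 0.0977, 0.1065]
force: [-0.3, 8.5, 2.9]
tool_pos: [0.601, 0.0977, 0.1065]
force: [0.3, 8.1, 3.2]
[ 1.93140653  0.06196106 -0.16750179] [0.31175398 8.14528503 3.19494788]
```

```bash
python3 -m inch '[{"delta_pos":[0.03,0,0],"roll":0,"hand":0},{"delta_pos":[0.02,0,0],"roll":0,"hand":0},{"delta_pos":[0,0,0],"roll":0,"hand":0}]' | sed -n '2p;4p'; for i in 1 2 3; do python3 -m inch '[{"delta_pos":[0,0,0],"roll":0,"hand":0}]' | sed -n '2p;4p'; done
```

```text
tool_pos: [0.601, 0.0976, 0.1065]
force: [-0.4, 10.1, 3.4]
tool_pos: [0.601, 0.0976, 0.1065]
force: [-0.7, 10.7, 2.8]
tool_pos: [0.601, 0.0976, 0.1065]
force: [-0.1, 10.3, 3.6]
tool_pos: [0.601, 0.0976, 0.1065]
force: [-0.1, 10.5, 2.2]
```

```bash
python3 -m inch '[{"delta_pos":[0.02,0,0],"roll":0,"hand":0},{"delta_pos":[0,0,0],"roll":0,"hand":0},{"delta_pos":[0,0,0],"roll":0,"hand":0}]' | sed -n '2p;4p'
python3 - <<'E'
from h import *
F=[]
for i in range(4):
    o,_,_=grab(['wrist','scene','scene','top'][i],'e%d'%i); F.append(o['force'])
print(np.mean(F,0)); print(o['time'],o['tool_pos'],o['tcp_rot'],o['width'])
im,w=cloud('wrist','e0'); yaw=np.radians(3.66); ex=np.array([np.cos(yaw),np.sin(yaw)]); ey=np.array([-ex[1],ex[0]])
m=(abs(w[...,2]-.1023)<.005)&(abs(w[...,0]-.6)<.1)&(abs(w[...,1]-.095)<.06)
P=w[m];a,b=P[:,:2]@ex,P[:,:2]@ey; print(len(P),np.percentile(P[:,2],[2,50,98]),np.percentile(a,[99,99.5]),np.percentile(b,[.5,99.5]))
i=cv2.imread('pics/e1.png')[150:290,150:330];cv2.imwrite('pics/e1c.png',cv2.resize(i,None,fx=4,fy=4,interpolation=cv2.INTER_CUBIC))
E
```

```text
tool_pos: [0.601, 0.0976, 0.1065]
force: [0.3, 12.4, 3.1]
[ 0.33978414 11.59        2.88028157]
17.2 [0.60100944 0.09759126 0.10650869] [-1.79960128e+02  1.64418533e-01 -8.64224205e+01] 0.33586825416579935
3051 [0.09924461 0.10245356 0.1042064 ] [0.63997592 0.64002834] [0.03037931 0.0896794 ]
```

View pics/e1c.png

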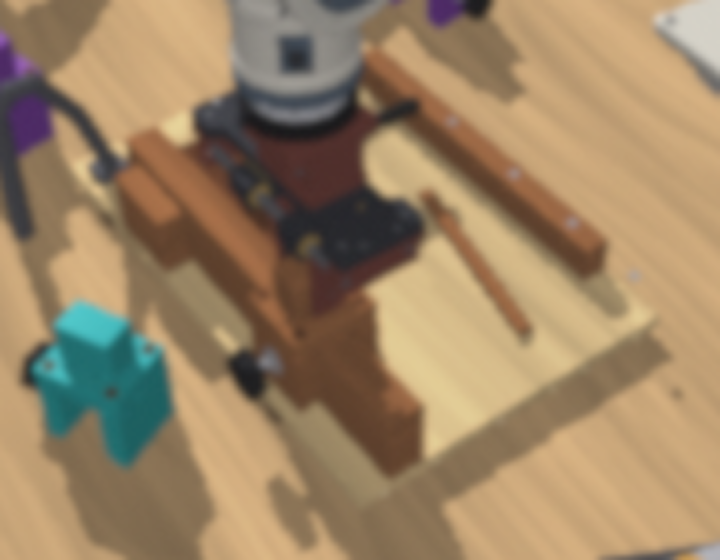

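View pics/e0.png

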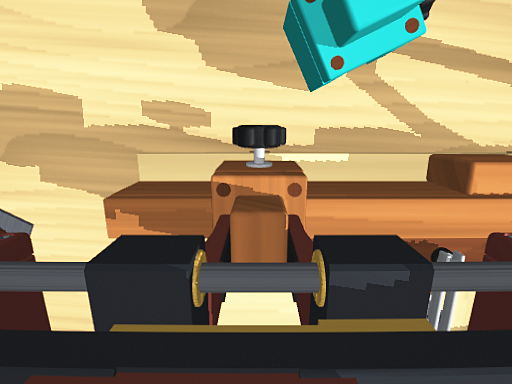

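Both views show the saddle seated on the fence with its knob on the far side (wrist view, 260,133). Its leading edge is at the blank end, and the push reads about 11.6 N at the wrist including friction. I hold briefly to confirm it is steady.

```bash
for i in 1 2 3; do python3 -m inch '[{"delta_pos":[0,0,0],"roll":0,"hand":0},{"delta_pos":[0,0,0],"roll":0,"hand":0},{"delta_pos":[0,0,0],"roll":0,"hand":0},{"delta_pos":[0,0,0],"roll":0,"hand":0},{"delta_pos":[0,0,0],"roll":0,"hand":0}]' | sed -n '1,2p;4p'; done
```

```text
time: 17.75
tool_pos: [0.601, 0.0976, 0.1065]
force: [-0.2, 11.2, 3.6]
time: 18.25
tool_pos: [0.601, 0.0976, 0.1065]
force: [-0.4, 11.2, 3.4]
time: 18.75
tool_pos: [0.601, 0.0976, 0.1065]
force: [0.2, 11.3, 3.0]
```

```bash
python3 -c "
from rig import robot
print(robot.sign_off())"
```

```text
the job is handed in; nothing more can be done
None
```

The wooden saddle stop is on the tall fence with its knob on the far side, butted against the blank's end. The arm is still gripping it and pushing. I handed the job in at about 18.8 s.

- **Seating:** I gripped the stop by its hand grip and lowered it about 20 mm clear of the blank. It touched the fence top at TCP z 0.1066 m, against 0.1067 m expected, so it is fully down.
- **Contact:** I slid it at up to 15 mm/s, slowing to about 3 mm/s for the last few millimetres. It met the blank at TCP y 0.098 m, and the force rose gently, with no spike in the readings. In the last wrist picture its leading edge was at 30.4 mm along the fence, within about 2 mm of where I measured the blank's end (29.6 to 32 mm).
- **Push:** The wrist force held at 11.2–11.3 N along the fence for the last 1.5 s without drifting. I put 1.5–2.5 N of that down to friction on the fence, so the push on the blank is about 9–10 N. That split is an estimate and was not measured directly. The arm also presses down with roughly 5–6 N.
- **Other things:** The path kept clear of everything else on the bench, and I saw nothing else moved in the last pictures. No check failed at the end. My first move was refused for incomplete rows, and the arm did not move.

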